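Show the short shoe last to the inspection camera

ROBOT

A 6-joint arm with a two-finger parallel gripper is mounted at the origin on the work surface. World frame = base frame: x ahead of the robot, y to its left, z up, the work surface at z = 0. Lengths are in m, angles in rad, forces in N, time in s.
With the tool pointing down it reaches from about 0.35 to 0.775 m from the base axis. Payload 7.3 kg.
Tool frame: the origin (TCP) lies at the very end of the fingers, on their centre line; the grasp point (between the pads) lies 19 mm behind it; x points along the fingers, y is the direction in which the jaws open and shut, and the axes are right-handed (so a half turn about x gives the same grasp; the last joint's range is limited). The gripper opens to 92 mm and grips with 3 to 60 N. Pads are 19 mm wide; open, the fingers measure 130 mm over their backs; the gripper's body (75 mm by 190 mm) begins 47 mm behind the grasp point.
Start: joints at [1.037, 0.342, 1.524, -0, 1.275, -0.146], TCP at [0.199, 0.486, 0.227] pointing down, gripper open.
Joint ranges: [-2.53, 2.53], [-0.77, 2.02], [0.04, 2.7], [-1, 4.14], [0.28, 2.66], [-3.11, 3.11]. Speed limits (rad/s): [2.57, 2.57, 3.14, 3.14, 3.14, 3.14].

INTERFACE

Orientations are given as [roll, pitch, yaw] about the fixed x, y, z axes, in that order (R = Rz(yaw) Ry(pitch) Rx(roll)).
In Python, from cell import robot gives the robot as it stands.
- The arm moves only by the tool play_rows, never from a script. Its argument "moves" is a list that holds one entry, the list of rows, each a list of 5 numbers: the shift along the tool's x, y, z in m, then the turn about the tool's x in degrees, then the opening, from -1 (shut) to 1 (fully open), so that 0 is half open. A call has exactly 10 rows; each row shifts and turns the pose as measured when the row begins, along the tool's axes as they then stand; what a row does not reach is not made up. A row lasts 1/10 s, in which the tool goes at most 50 mm and 8.59 degrees, less where a joint would pass 70% of its speed; a pose out of reach is approached as far as the arm can. A call with a gripper value outside its range is refused whole. The fingers move at their own pace and stop on an object; "grip_force" is the grip in N (left out, the last holds). Time passes only in rows, so rows that do not move let the fingers close, or fill a call up. It gives the time, the measured TCP pose, the force and the opening at its end, in the units of the state.
- robot.observe(): the state, without advancing time (a new reading comes with each control period).
- robot.read_camera(name): name is "scene" or "top"; returns the picture (384x512x3 uint8, red, green, blue); there is no depth.
- robot.get_calibration(name): a dict with "mtx" (3x3 intrinsics, pixels), "view" (4x4, takes a point from world to camera coordinates). Camera axes: x right, y up, looking along -z (the intrinsics and any distortion apply to the point x, -y, -z); pixel columns grow to the right and rows downward; lengths in m; the calibration is good to about 2 mm. A picture is of the moment at which its call begins. get_calibration takes no time and is no camera call.
- robot.hand_in(): hands the job in, once; it reports no verdict.
Trained networks look in the newest picture that a camera, given by its name, has taken for a name from the list of things; names that differ only in an ending like _2 or _b are one class to them, and where a whole thing is asked for, a point or a joint stands for the part that bears it (a point fixed in the world has none). Each returns a list of dicts, best first, with "score" (0 to 1); they miss things now and then, are a little off and sometimes report something else, mostly with a low value. They report only what shows in the picture. A call takes as long as a camera call. They do not tell look-alikes from the thing itself.
- robot.spot_in(camera, label): "point" ([column, row] in pixels, amid what is visible of it).
The state is a dict: "time": time; "qpos": joint angles; "qvel": joint speeds; "joint_efforts": joint torques, N m; "tool_pos": TCP position; "tool_rot": TCP orientation; "contact_force": force on the tool from outside, world axes, zero at the start; "torque": the same for the moment, N m; "opening": finger opening in m.
Only numpy, scipy, OpenCV 4.12 (cv2) and the standard library are available. Lean on these libraries where they do the work, as an engineer would, in place of code of your own. Each camera call takes 0.05 s, during which the arm holds its last target.

TASK

Start the shoe-last scanner on its keypad: press the large key all the way down and let it spring back, then the small key in the same way, one at a time and without pressing the middle key. Then lift the shorter of the two wooden shoe lasts out of the cardboard box and hold it in the air in front of the camera lens, straight in line with the barrel, toe towards the lens, long axis along the barrel's line of sight (tilted as the barrel is), not rolled to either side, with the middle of the last 160 mm from the glass. Finish while still holding it there; leave the longer last in the box, touch neither camera nor camera stand, and leave the things around alone.

Things in the scene. Friction and masses are not known exactly. Their poses are not given: they have to be found in the camera images.
- key_large (a joint): press depth of the large key in m: 0 up, 0.006 fully down; sprung, about 1.5 N to start moving and 5 N fully down
- key_middle (a joint): press depth of the middle key in m, 0 to 0.006, same spring; not to be pressed
- key_small (a joint): press depth of the small key in m, 0 to 0.006, same spring
- key_large_top (a point): centre of the top face of the large round white key (38 mm across), at one end of the row on the grey keypad; its top stands 57 mm above the table. z is up, the press goes straight down
- key_middle_top (a point): centre of the top face of the medium key (27 mm across), in the middle of the row, 66 mm from each of the other two; same height
- key_small_top (a point): centre of the top face of the small key (18 mm across), at the other end of the row; same height
- keypad: grey fixed keypad slab 100 x 220 x 35 mm, origin at the centre of its underside; the row of keys runs along its y, the large key at +y and the small key at -y
- last_box: open shallow cardboard box, fixed to the bench, 280 (x) x 240 (y) x 45 mm high, walls and floor 4 mm; origin at the centre of its underside. The two lasts stand in it side by side along its x, toes to its +x end (away from the robot), about 110 mm apart; which is on which side varies
- short_last_mid (a point): middle of the shorter wooden shoe last (wanted; 170 mm long, 62 wide at the ball, 76 high, 0.17 to 0.35 kg): half-way along and half-way up, 38 mm above the sole. x to the toe, z up from the sole. A flat-sided neck 40 mm wide (in y) over the heel, from 71 to 4 mm behind this point and from 6 to 38 mm above it; grip it there across y from above, best 25 mm behind and 20 mm above this point
- short_last_toe (a point): tip of the toe of the shorter last, 85 mm ahead (+x) of its middle, 26 mm lower
- short_last: the shorter last, origin at the centre of its sole, axes as for its middle
- long_last_mid (a point): middle of the longer last (stays in the box): same shape, 225 mm long, 70 mm wide, 86 mm high, point half-way along and half-way up (43 mm), x to the toe
- lens (a point): centre of the front glass of the camera's lens barrel (42 mm across). x points along the barrel into the camera, which looks along -x, towards the robot and down by an angle that varies (0.2 to 0.5 rad); y is level, z square to both, upwards. The middle of the last belongs 160 mm out along -x, the last's x, y, z along this point's x, y, z
- camera: inspection camera stand: foot plate 100 x 120 mm with a steel column 20 mm thick and 394 mm high; the grey camera head (50 x 64 x 56 mm, barrel in front) is clamped to it 310 to 350 mm up and cannot be turned by the work; origin at the centre of the foot's underside, -x is the side the lens looks to
- hammer: bystander: hammer lying on the bench; leave alone
- flask: bystander: white flask, 66 mm across, 200 mm high; leave alone
- jar: bystander: amber jar, 70 mm across, 75 mm high; leave alone
- brush: bystander: brush lying on the bench; leave alone
Things that resemble listed ones, but are neither listed nor needed, are in the scene too. Leave any orange look-alike of the short_last alone. Of the things shaped like the keypad, the grey one is meant.

How it is judged:
On the way, in this order (a step that is already met when the one before it is completed fails the run):
1. the large key is pressed down, the small one is up (value of joint key_large above 0.0045 m and value of joint key_small below 0.0015 m), for 0.05 s.
2. the small key is pressed down, the large one is up again (value of joint key_small above 0.0045 m and value of joint key_large below 0.0015 m), for 0.05 s.
3. the keys are up again and the shorter last is lifted clear of the box (value of joint each of key_small, key_large below 0.0015 m and height (world z) of short_last_mid above 0.13 m), for 0.2 s.
At the end, for the whole second after the job is handed in: The short last is held still in the air, upright, its middle 160 mm +-30 from the lens and within 25 mm of its line of sight sideways and up-down, long axis and roll within 12 degrees, toe to the lens, not touching the camera; keys up, long last within 30 mm of its start (x of short_last_mid in the frame of lens between -0.19 and -0.13 m and y of short_last_mid in the frame of lens between -0.025 and 0.025 m and z of short_last_mid in the frame of lens between -0.025 and 0.025 m and angle between the x axis of short_last_mid and the x axis of lens, either way round below 0.21 rad and angle between the y axis of short_last_mid and the y axis of lens, either way round below 0.21 rad and x of short_last_toe in the frame of lens above -0.13 m and angle between short_last_mid's own z axis and vertical below 1 rad and height (world z) of short_last_mid above 0.15 m and contact force between short_last and the fingers above 1 N and linear speed of short_last below 0.03 m/s and contact force between short_last and camera below 0.3 N and value of joint each of key_large, key_small, key_middle below 0.0015 m and distance of long_last_mid from where it was at the start of the episode below 0.03 m); the arm keeps its last pose, push and grip.
It fails at once if the middle key is pressed (value of joint key_middle above 0.003 m).
It fails at once if two keys are pressed at once (value of joint each of key_large, key_small above 0.003 m).
It fails at once if the camera or its stand is struck (contact force between camera and the arm above 2 N or contact force between camera and the fingers above 2 N or contact force between camera and short_last above 2 N).
It fails at once if the longer last is taken away or pushed about (distance of long_last_mid from where it was at the start of the episode above 0.03 m).
It fails at once if a bystander is disturbed (distance of any of hammer, flask, jar, brush from where it was at the start of the episode above 0.03 m).
It also fails if it takes over 61 s, if anything falls off the work surface, if the arm or the gripper's body presses on something with over 40 N, if the wrist force passes 120 N, or if a joint passes its speed limit or range.

## Working session

There is one attempt and no reset: what is moved stays moved. The work goes in short steps, Python scripts to look and compute and a tool call to move; the robot and the scene stay as the last step left them, time stands still between calls to the robot, and variables do not carry over. Pictures are saved under pics/ and viewed, and the job is handed in when it is done.

Besides the shell and the picture viewer there is one more tool, called after "Call:" by a JSON object that holds its "name" and its "arguments", one argument or row to a line. play_rows: Moves the arm, as the interface text tells. Its arguments: {"type":"object","properties":{"moves":{"type":"array"},"grip_force":{"type":"number"}},"required":["moves"]}

```bash
ls; mkdir -p pics
python3 - <<'E'
from cell import robot
import cv2,numpy as np
print(robot.observe())
for c in("scene","top"):
    im=robot.read_camera(c); cv2.imwrite(f"pics/{c}0.png",im[:,:,::-1])
    k=robot.get_calibration(c); print(c,k)
    for l in ["key_large_top","key_small_top","key_middle_top","keypad","short_last","long_last_mid","lens","camera","last_box","short_last_toe","hammer","flask","jar","brush"]:
        print(l,[(np.round(d["point"],1).tolist(),round(d["score"],2)) for d in robot.spot_in(c,l)][:4])
E
```

```text
pics
{'time': 0.0, 'qpos': array([ 1.03703153e+00,  3.42737005e-01,  1.52501978e+00, -1.56176572e-05,
        1.27539833e+00, -1.46006041e-01]), 'qvel': array([-5.32711441e-04, -6.97009527e-04, -1.16533256e-03,  4.33267680e-04,
       -2.73560775e-05,  5.92065803e-04]), 'joint_efforts': array([-1.41966043e-04, -4.31243312e+01, -2.44220889e+01,  7.19633955e-02,
        5.57232206e-02, -7.24821189e-05]), 'tool_pos': array([0.19828636, 0.48567254, 0.22603659]), 'tool_rot': array([-1.70724458,  1.5692338 , -2.09499878]), 'contact_force': array([ 0.2580014 , -0.94273042,  0.29377376]), 'torque': array([ 0.00482213, -0.02865488, -0.01882369]), 'opening': 0.09167718290663901}
scene {'mtx': array([[448.09074919,   0.        , 255.26657684],
       [  0.        , 448.09074919, 183.17410429],
       [  0.        ,   0.        ,   1.        ]]), 'view': array([[ 0.22542015,  0.97425886, -0.00232964, -0.12299248],
       [-0.55572674,  0.13054514,  0.82105162,  0.11089549],
       [ 0.80022094, -0.18378693,  0.57084921, -2.12883857],
       [ 0.        ,  0.        ,  0.        ,  1.        ]])}
[... 1144 characters left out ...]
00,  0.00000000e+00,
         1.00000000e+00]])}
key_large_top []
key_small_top []
key_middle_top [([179.8, 269.3], 0.47), ([190.8, 196.8], 0.39)]
keypad [([184.8, 266.9], 0.89), ([189.6, 195.7], 0.73)]
short_last [([330.5, 192.8], 0.86), ([341.0, 268.4], 0.68)]
long_last_mid [([302.4, 183.0], 0.58), ([334.2, 192.0], 0.25)]
lens [([283.7, 90.4], 0.65)]
camera [([279.2, 109.3], 0.94), ([192.6, 197.4], 0.4)]
last_box []
short_last_toe [([335.5, 190.1], 0.93), ([340.0, 265.3], 0.62), ([412.8, 212.1], 0.37)]
hammer [([96.9, 179.4], 0.84), ([284.4, 90.7], 0.71)]
flask [([133.9, 147.2], 0.94)]
jar [([378.8, 149.9], 0.91), ([190.4, 198.1], 0.45)]
brush [([408.8, 212.3], 0.8), ([282.5, 109.8], 0.6)]
```

Run:
```python
import cv2
a=cv2.imread("pics/top0.png");b=cv2.imread("pics/scene0.png")
cv2.imwrite("pics/t1.png",cv2.resize(a[50:320,70:430],None,fx=2.2,fy=2.2,interpolation=3))
cv2.imwrite("pics/s1.png",cv2.resize(b[90:310,70:430],None,fx=2.2,fy=2.2,interpolation=3))
```

```text
(no output)
```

View pics/t1.png

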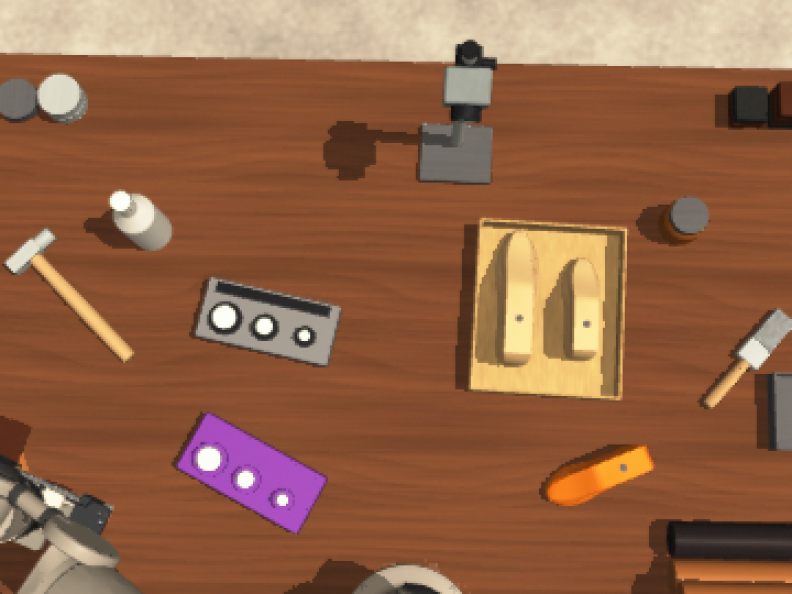

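View pics/s1.png

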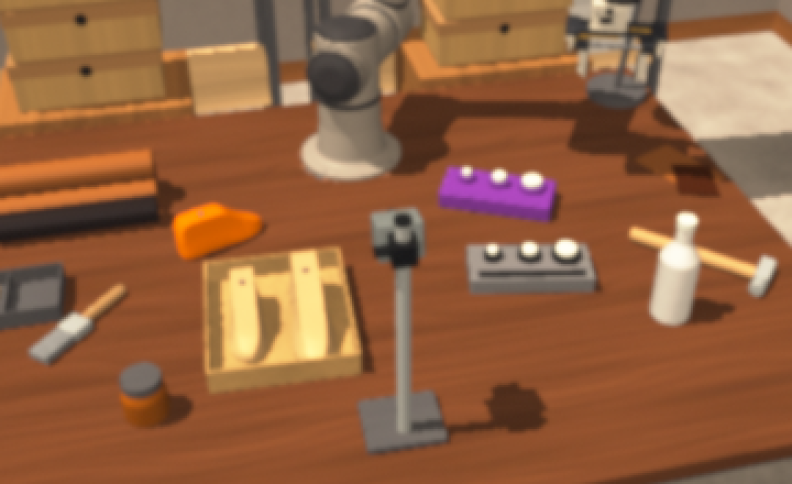

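```bash
cat > h.py <<'E'
import numpy as np,cv2
from cell import robot
C={c:robot.get_calibration(c) for c in("scene","top")}
def ray(c,p):
    K=C[c]["mtx"];V=C[c]["view"];R=V[:3,:3];o=-R.T@V[:3,3]
    d=np.linalg.inv(K)@[p[0],p[1],1]; d=R.T@(d*[1,-1,-1]); return o,d/np.linalg.norm(d)
def atz(c,p,z):
    o,d=ray(c,p); return o+d*(z-o[2])/d[2]
def proj(c,X):
    X=np.atleast_2d(X);V=C[c]["view"];q=(V[:3,:3]@X.T).T+V[:3,3]; q=q*[1,-1,-1]; q=(C[c]["mtx"]@q.T).T; return q[:,:2]/q[:,2:]
def tri(p,q):
    o1,d1=ray("scene",p);o2,d2=ray("top",q)
    s=np.linalg.lstsq(np.c_[d1,-d2],o2-o1,rcond=None)[0];a=o1+s[0]*d1;b=o2+s[1]*d2
    return (a+b)/2,np.linalg.norm(a-b)
E
python3 - <<'E'
from h import *
t=cv2.imread("pics/top0.png")
g=t.min(axis=2); m=((g>200)*255).astype('uint8'); m[:170]=0;m[225:]=0;m[:,:155]=0;m[:,230:]=0
n,l,s,c=cv2.connectedComponentsWithStats(m)
for i in range(1,n): print(s[i][4],c[i],atz("top",c[i],.057))
a=t;b=cv2.imread("pics/scene0.png")
cv2.imwrite("pics/tc.png",cv2.resize(a[60:140,240:340],None,fx=7,fy=7,interpolation=2))
cv2.imwrite("pics/sc.png",cv2.resize(b[175:300,210:310],None,fx=4.5,fy=4.5,interpolation=2))
cv2.imwrite("pics/tb.png",cv2.resize(a[140:240,270:370],None,fx=6,fy=6,interpolation=2))
cv2.imwrite("pics/sb.png",cv2.resize(b[195:275,155:240],None,fx=7,fy=7,interpolation=2))
print([np.round(ray(c,(0,0))[0],3) for c in C])
E
```

```text
79 [171.51898734 193.75949367] [0.48903355 0.30105835 0.057     ]
40 [189.775 197.825] [0.47595148 0.23639958 0.057     ]
16 [207.875  202.1875] [0.46184988 0.17243723 0.057     ]
[array([ 1.793, -0.286,  1.124]), array([0.253, 0.004, 1.671])]
```

View pics/tc.png

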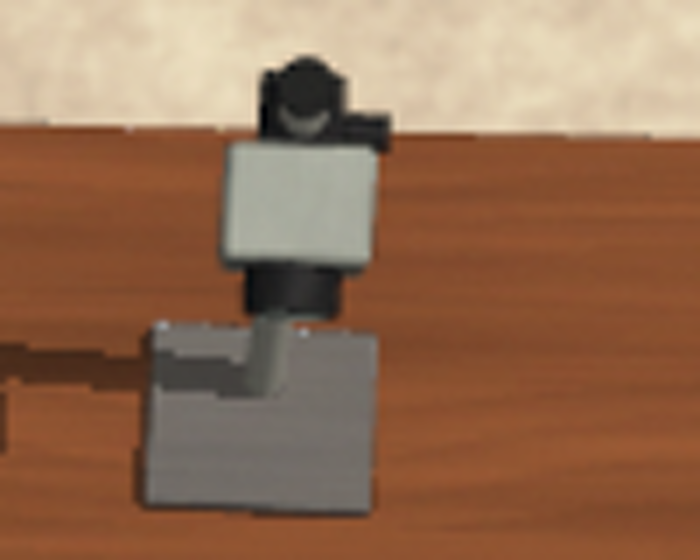

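View pics/sc.png

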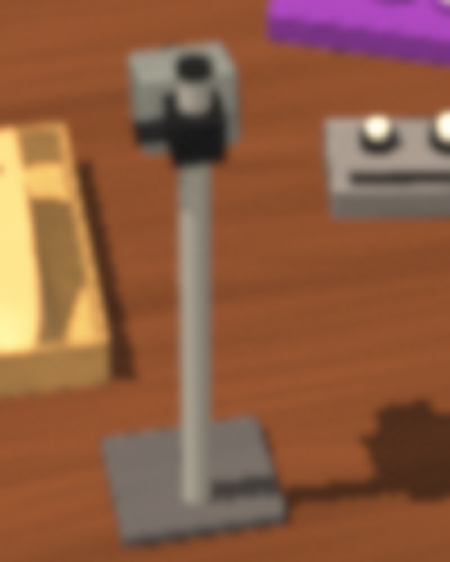

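View pics/tb.png

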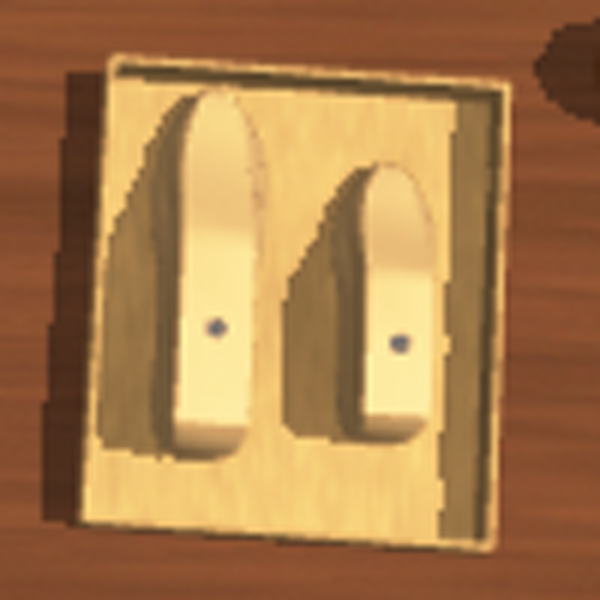

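View pics/sb.png

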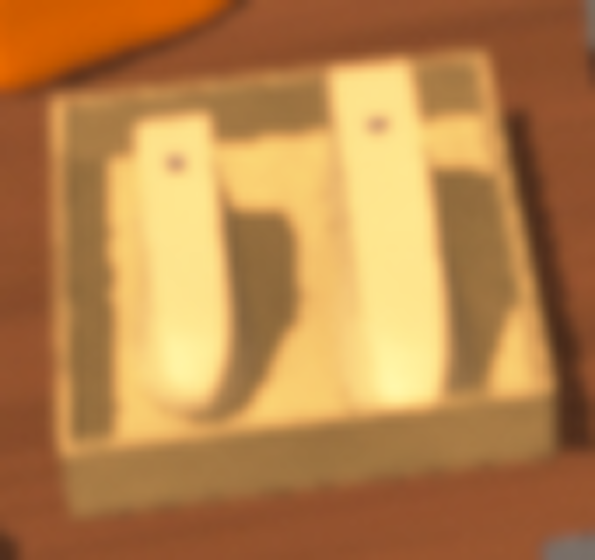

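Run:
```python
from h import *
ims=[]
for i in range(6): ims.append((robot.read_camera("scene")[:,:,::-1].astype(float)))
for j in range(6): ims.append((robot.read_camera("top")[:,:,::-1].astype(float)))
b=np.mean(ims[:6],axis=0);a=np.mean(ims[6:],axis=0)
def sh(im,g=1.0):
    return np.clip(255*(im/255)**g,0,255).astype('uint8')
cv2.imwrite("pics/sh.png",cv2.resize(sh(b[180:215,232:272],.6),None,fx=16,fy=16,interpolation=2))
cv2.imwrite("pics/th.png",cv2.resize(sh(a[65:110,265:302],.6),None,fx=13,fy=13,interpolation=2))
```

```text
(no output)
```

View pics/sh.png

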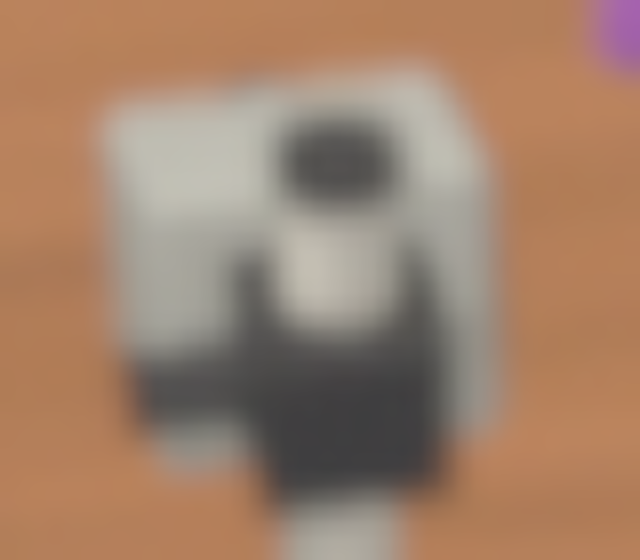

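View pics/th.png

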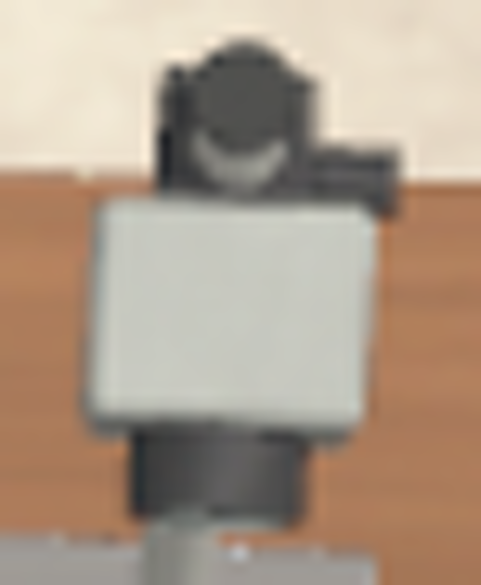

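Run:
```python
from h import *
S=lambda x,y:((x+.5)/16-.5+232,(y+.5)/16-.5+180)
T=lambda x,y:((x+.5)/13-.5+265,(y+.5)/13-.5+65)
prs=[((485,168),(103,200)),((118,215),(375,208)),((435,65),(90,415)),((110,105),(362,418))]
P=[]
for s,t in prs:
    p,e=tri(S(*s),T(*t));P.append(p);print(p.round(4),round(e,4))
P=np.array(P); f=lambda i,j:(P[i]-P[j],np.linalg.norm(P[i]-P[j]).round(4))
print(f(0,2),f(1,3),f(0,1),f(2,3))
d=(P[0]+P[1]-P[2]-P[3])/2; print("tilt",np.arctan2(d[2],np.hypot(*d[:2])),"yaw",np.arctan2(d[1],d[0]))
# model fit
from scipy.optimize import least_squares
def mod(p):
    yaw,til=p[3:5]
    R=np.array([[np.cos(yaw),-np.sin(yaw),0],[np.sin(yaw),np.cos(yaw),0],[0,0,1]])@np.array([[np.cos(til),0,-np.sin(til)],[0,1,0],[np.sin(til),0,np.cos(til)]])
    return R,p[:3]
hx,hy,hz=.025,.032,.028
loc=np.array([[hx,hy,hz],[hx,-hy,hz],[-hx,hy,hz],[-hx,-hy,hz]])
lowb=np.array([[hx,hy,-hz],[hx,-hy,-hz]])
def res(p):
    R,c=mod(p)
    r=[proj("scene",loc@R.T+c)-np.array([S(*s) for s,t in prs]),proj("top",loc@R.T+c)-np.array([T(*t) for s,t in prs]),
       proj("scene",lowb@R.T+c)-np.array([S(492,435),S(160,468)])]
    tip=c+R@[-hx-p[5],0,0]+0
    # barrel front rim bottom in top
    th=np.linspace(0,6.28,40); rim=tip+ (np.c_[0*th,.021*np.cos(th),.021*np.sin(th)]@R.T)
    q=proj("top",rim); 
    yy=q[:,1].max(); xx=(q[:,0].max()+q[:,0].min())/2
    return np.r_[np.vstack(r).ravel(), yy-T(0,525)[1], xx-T(218,0)[0]]
s=least_squares(res,[*(P.mean(0)-[0,0,.028]),-0.02,.3,.03],loss='soft_l1')
print(s.x,np.round(res(s.x),1))
J=s.jac; print(np.sqrt(np.diag(np.linalg.inv(J.T@J)))*.5)
R,c=mod(s.x); lens=c+R@[-hx-s.x[5],0,0]; print("lens",lens, "mid target",lens-.16*R[:,0]); print(R)
# foot
F=lambda x,y:((x+.5)/7-.5+240,(y+.5)/7-.5+60)
for q in [(155,325),(377,338),(370,512),(145,503)]: print(atz("top",F(*q),.01))
```

```text
[ 0.7849 -0.036   0.3781] 0.0016
[ 0.7839 -0.0999  0.3777] 0.0036
[ 0.7379 -0.0341  0.3682] 0.0018
[ 0.738  -0.0952  0.3692] 0.002
(array([ 0.04705461, -0.00197344,  0.0098463 ]), np.float64(0.0481)) (array([ 0.04587789, -0.00464536,  0.00852172]), np.float64(0.0469)) (array([0.00102744, 0.06383461, 0.0003531 ]), np.float64(0.0638)) (array([-0.00014928,  0.06116269, -0.00097148]), np.float64(0.0612))
tilt 0.1946532827154397 yaw -0.07110147560738436
[ 0.76614782 -0.06645428  0.34675117 -0.03027397  0.19977428  0.01592637] [ 0.2 -0.1  0.9 -0.4 -0.2 -0.4 -1.3 -0.5 -0.6 -0.6  0.4 -0.2 -0.5  0.1
  0.4  0.9  0.4  0.8 -0.6  1.4 -0.  -0.1]
[0.00116857 0.00053977 0.00086352 0.01439838 0.03371139 0.00219278]
lens [ 0.7260538  -0.0652401   0.33862941] mid target [ 0.56930783 -0.06049333  0.30687772]
[[ 0.97966229  0.03026935 -0.19835717]
 [-0.02966733  0.99954178  0.00600689]
 [ 0.19844811  0.          0.9801114 ]]
[ 0.83297454 -0.00989632  0.01      ]
[ 0.82815141 -0.12803137  0.01      ]
[ 0.73248388 -0.12501124  0.01      ]
[ 0.73498146 -0.00638794  0.01      ]
```

```bash
cat >> h.py <<'E'
from scipy.spatial.transform import Rotation as Ro
def tool():
    s=robot.observe(); return s["tool_pos"],Ro.from_euler("xyz",s["tool_rot"]).as_matrix(),s
def need(target):
    p,R,s=tool(); d=R.T@(np.array(target)-p); print("t",round(s["time"],2),"pos",p.round(4),"F",s["contact_force"].round(1),"open",round(s["opening"],4),"q",s["qpos"].round(3)); print("tool x",R[:,0].round(3),"y",R[:,1].round(3),"z",R[:,2].round(3)); print("shift mm",(d*1000).round(1)); return d
E
python3 - <<'E'
from h import *
need([.489,.301,.10])
for n,p,z in [("flask",(133.9,147.2),.1),("jar",(378.8,149.9),.04),("hammer",(96.9,179.4),.02)]: print(n,atz("top",p,z))
E
```

```text
t 2.1 pos [0.1985 0.4861 0.2268] F [ 0.7 -0.5 -0.3] open 0.0921 q [ 1.037  0.342  1.524  0.     1.275 -0.146]
tool x [ 0.  0. -1.] y [0.378 0.926 0.   ] z [ 0.926 -0.378  0.   ]
shift mm [126.7 -61.5 338.9]
flask [0.6433852  0.43180895 0.1       ]
jar [ 0.66621821 -0.4339113   0.04      ]
hammer [0.54127745 0.57961826 0.02      ]
```

Call:
{"name": "play_rows", "arguments": {
  "moves": [
    [[0.004,-0.008,0.042,0,-1],[0.008,-0.008,0.042,0,-1],[0.008,-0.008,0.042,0,-1],[0.008,-0.008,0.042,0,-1],[0.008,-0.008,0.042,0,-1],[0.008,-0.008,0.042,0,-1],[0.008,-0.008,0.042,0,-1],[0.008,-0.008,0.042,0,-1],[0,0,0,-8,-1],[0,0,0,-8,-1]]
  ]
}}

```text
time: 3.1
tool_pos: [0.4973, 0.294, 0.1643]
tool_rot: [1.169, 1.566, 1.072]
contact_force: [-0.3, 0.9, 0.6]
opening: 0.0166
```

```bash
python3 -c "
from h import *
need([.489,.301,.07])"
```

```text
t 3.1 pos [0.4973 0.294  0.1643] F [-0.3  0.9  0.6] open 0.0166 q [ 0.4    0.489  1.471  0.003  1.177 -1.075]
tool x [ 0.002  0.004 -1.   ] y [0.097 0.995 0.004] z [ 0.995 -0.097  0.002]
shift mm [94.3  5.7 -9.2]
```

Call:
{"name": "play_rows", "arguments": {
  "moves": [
    [[0.024,0.003,-0.005,-4,-1],[0.024,0.003,-0.004,0,-1],[0.02,0,0,0,-1],[0.015,0,0,0,-1],[0,0,0,0,-1],[0,0,0,0,-1],[0,0,0,0,-1],[0,0,0,0,-1],[0,0,0,0,-1],[0,0,0,0,-1]]
  ]
}}

```text
time: 4.1
tool_pos: [0.4925, 0.301, 0.0821]
tool_rot: [0.674, 1.559, 0.651]
contact_force: [-0.6, -0.7, 1.0]
opening: 0.0002
```

```bash
python3 -c "
from h import *
need([.489,.301,.051])"
```

```text
t 4.1 pos [0.4925 0.301  0.0821] F [-0.6 -0.7  1. ] open 0.0002 q [ 0.414  0.577  1.573  0.003  0.98  -1.135]
tool x [ 0.009  0.007 -1.   ] y [0.023 1.    0.007] z [ 1.    -0.023  0.009]
shift mm [31.1 -0.3 -3.8]
```

Call:
{"name": "play_rows", "arguments": {
  "moves": [
    [[0.012,0,-0.003,0,-1],[0.006,0,0,0,-1],[0.004,0,0,0,-1],[0.003,0,0,0,-1],[0.003,0,0,0,-1],[0.003,0,0,0,-1],[0,0,0,0,-1],[0,0,0,0,-1],[0,0,0,0,-1],[0,0,0,0,-1]]
  ]
}}

```text
time: 5.1
tool_pos: [0.4896, 0.3014, 0.0526]
tool_rot: [0.624, 1.558, 0.601]
contact_force: [-1.6, -0.2, 3.8]
opening: -0.0
```

```bash
python3 -c "
from h import *
need([.489,.301,.051])"
```

```text
t 5.1 pos [0.4896 0.3014 0.0526] F [-1.6 -0.2  3.8] open -0.0 q [ 0.417  0.613  1.606  0.003  0.909 -1.133]
tool x [ 0.011  0.007 -1.   ] y [0.023 1.    0.008] z [ 1.    -0.023  0.011]
shift mm [ 1.6 -0.4 -0.6]
```

Call:
{"name": "play_rows", "arguments": {
  "moves": [
    [[0.002,0,0,0,-1],[0.002,0,0,0,-1],[0.0015,0,0,0,-1],[0.0015,0,0,0,-1],[0,0,0,0,-1],[0,0,0,0,-1],[0,0,0,0,-1],[0,0,0,0,-1],[0,0,0,0,-1],[0,0,0,0,-1]]
  ]
}}

```text
time: 6.1
tool_pos: [0.4897, 0.3014, 0.0514]
tool_rot: [0.573, 1.555, 0.551]
contact_force: [-1.6, -1.2, 5.5]
opening: 0.0009
```

Call:
{"name": "play_rows", "arguments": {
  "moves": [
    [[0.0025,0,0,0,-1],[0.0025,0,0,0,-1],[0.002,0,0,0,-1],[0,0,0,0,-1],[-0.015,0,0,0,-1],[-0.03,0,0,0,-1],[-0.02,0,0,0,-1],[0,0,0,0,-1],[0,0,0,0,-1],[0,0,0,0,-1]]
  ]
}}

```text
time: 7.1
tool_pos: [0.4887, 0.3007, 0.1151]
tool_rot: [0.542, 1.555, 0.52]
contact_force: [0.2, -0.4, 1.5]
opening: 0.0003
```

```bash
python3 -c "
from h import *
need([.462,.1725,.08])
im=robot.read_camera('top'); cv2.imwrite('pics/t3.png',cv2.resize(im[140:260,130:250,::-1],None,fx=4,fy=4))"
```

```text
t 7.1 pos [0.4887 0.3007 0.1151] F [ 0.2 -0.4  1.5] open 0.0003 q [ 0.417  0.529  1.554  0.002  1.042 -1.133]
tool x [ 0.014  0.008 -1.   ] y [0.022 1.    0.008] z [ 1.    -0.022  0.014]
shift mm [  33.7 -129.1  -24.3]
```

View pics/t3.png

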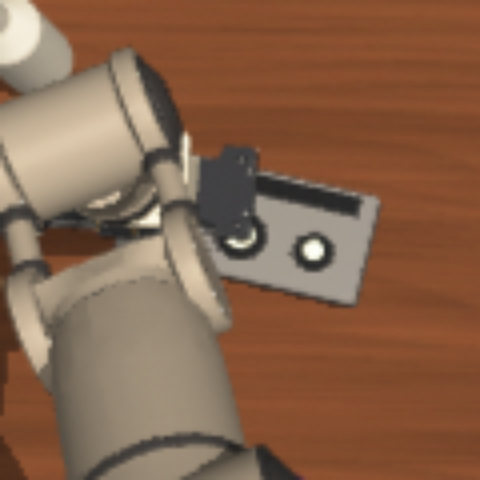

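Call:
{"name": "play_rows", "arguments": {
  "moves": [
    [[0,-0.03,-0.006,0,-1],[0,-0.035,-0.006,0,-1],[0,-0.035,-0.006,0,-1],[0.01,-0.028,-0.006,0,-1],[0.012,0,0,0,-1],[0.01,0,0,0,-1],[0,0,0,0,-1],[0,0,0,0,-1],[0,0,0,0,-1],[0,0,0,0,-1]]
  ]
}}

```text
time: 8.15
tool_pos: [0.458, 0.17, 0.0731]
tool_rot: [1.122, 1.565, 1.104]
contact_force: [0.2, -0.1, -0.8]
opening: 0.0004
```

```bash
python3 -c "
from h import *
need([.462,.1725,.051])"
```

```text
t 8.15 pos [0.458  0.17   0.0731] F [ 0.2 -0.1 -0.8] open 0.0004 q [ 0.195  0.462  1.826  0.006  0.849 -1.361]
tool x [ 0.003  0.005 -1.   ] y [0.018 1.    0.005] z [ 1.    -0.018  0.003]
shift mm [22.1  2.5  3.9]
```

Call:
{"name": "play_rows", "arguments": {
  "moves": [
    [[0.004,0.002,0.004,0,-1],[0.006,0,0,0,-1],[0.004,0,0,0,-1],[0.004,0,0,0,-1],[0.004,0,0,0,-1],[0.003,0,0,0,-1],[0.003,0,0,0,-1],[0.002,0,0,0,-1],[0,0,0,0,-1],[0,0,0,0,-1]]
  ]
}}

```text
time: 9.15
tool_pos: [0.4636, 0.1731, 0.0526]
tool_rot: [0.549, 1.558, 0.533]
contact_force: [-1.1, -1.5, 3.4]
opening: 0.0003
```

```bash
python3 -c "
from h import *
need([.462,.1725,.051])"
```

```text
t 9.15 pos [0.4636 0.1731 0.0526] F [-1.1 -1.5  3.4] open 0.0003 q [ 0.2    0.501  1.834  0.006  0.795 -1.359]
tool x [ 0.011  0.006 -1.   ] y [0.016 1.    0.007] z [ 1.    -0.016  0.011]
shift mm [ 1.6 -0.7 -1.6]
```

Call:
{"name": "play_rows", "arguments": {
  "moves": [
    [[0.002,0,0,0,-1],[0.002,0,0,0,-1],[0.0025,0,0,0,-1],[0.0025,0,0,0,-1],[0.0025,0,0,0,-1],[0.002,0,0,0,-1],[0.0015,0,0,0,-1],[0,0,0,0,-1],[0,0,0,0,-1],[0,0,0,0,-1]]
  ]
}}

```text
time: 10.15
tool_pos: [0.4636, 0.1732, 0.0516]
tool_rot: [0.393, 1.552, 0.379]
contact_force: [-1.3, -0.2, 4.4]
opening: 0.0002
```

Call:
{"name": "play_rows", "arguments": {
  "moves": [
    [[0.003,0,0,0,-1],[0.003,0,0,0,-1],[0.003,0,0,0,-1],[0.003,0,0,0,-1],[-0.015,0,0,0,-1],[-0.04,0,0,0,-1],[-0.045,0,0,0,1],[-0.045,0,0,0,1],[0,0,0,0,1],[0,0,0,0,1]]
  ]
}}

```text
time: 11.15
tool_pos: [0.4607, 0.172, 0.1987]
tool_rot: [0.344, 1.549, 0.33]
contact_force: [0.9, -1.4, 0.4]
opening: 0.0278
```

Run:
```python
from h import *
need([.5,-.1,.2])
T=lambda x,y:((x+.5)/6-.5+270,(y+.5)/6-.5+140)
S=lambda x,y:((x+.5)/7-.5+155,(y+.5)/7-.5+195)
# neck hole (short), top ~ z=4+76=80mm
print("hole",atz("top",T(400,343),.08),tri(S(175,162),T(400,343)))
print("edges near heel",atz("top",T(365,412),.08),atz("top",T(430,416),.08), "front",atz("top",T(367,270),.08),atz("top",T(433,273),.08))
print("toe",tri(S(205,418),T(388,165)))
print("toe low z .016",atz("top",T(388,163),.02),"scene",atz("scene",S(195,418),.02))
print("box corners",[atz("top",T(*q),.045).round(3) for q in [(110,57),(510,85),(495,548),(80,525)]])
print("long",atz("top",T(175,422),.09),atz("top",T(248,425),.09),atz("top",T(217,328),.09))
for c in("top","scene"):
    im=robot.read_camera(c); cv2.imwrite(f"pics/{c}4.png",im[:,:,::-1])
```

```text
t 11.15 pos [0.4607 0.172  0.1987] F [ 0.9 -1.4  0.4] open 0.0278 q [ 0.2    0.295  1.675  0.003  1.15  -1.359]
tool x [ 0.02   0.007 -1.   ] y [0.014 1.    0.007] z [ 1.    -0.014  0.02 ]
shift mm [  -2.3 -271.4   43.1]
hole [ 0.48685176 -0.2725367   0.08      ] (array([ 0.48644183, -0.27142572,  0.08320094]), np.float64(0.0011029460318110161))
edges near heel [ 0.44647757 -0.25216528  0.08      ] [ 0.44493214 -0.28938929  0.08      ] front [ 0.52909656 -0.25380574  0.08      ] [ 0.52811502 -0.29192323  0.08      ]
toe (array([ 0.60592353, -0.27566876,  0.01238683]), np.float64(0.004391273293593499))
toe low z .016 [ 0.60529728 -0.27658878  0.02      ] scene [ 0.6135306  -0.27849627  0.02      ]
box corners [array([ 0.661, -0.107,  0.045]), array([ 0.649, -0.346,  0.045]), array([ 0.373, -0.333,  0.045]), array([ 0.381, -0.092,  0.045])]
long [ 0.43732213 -0.14238611  0.09      ] [ 0.43645458 -0.18393631  0.09      ] [ 0.4919204  -0.16614504  0.09      ]
```

View pics/top4.png

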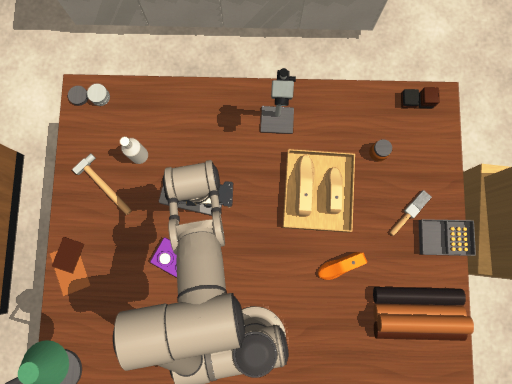

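View pics/scene4.png

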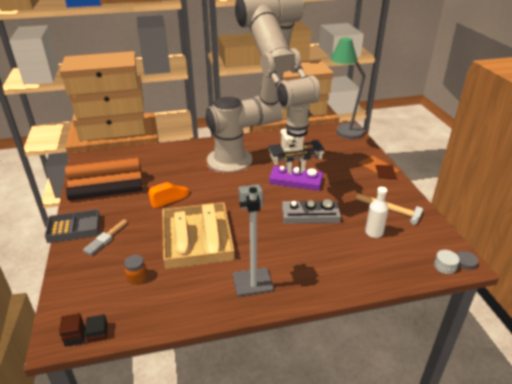

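Call:
{"name": "play_rows", "arguments": {
  "moves": [
    [[0,-0.03,0.005,0,0.6],[0,-0.045,0.005,0,0.6],[0,-0.045,0.005,0,0.6],[0,-0.045,0.005,0,0.6],[0,-0.045,0.005,0,0.6],[0,-0.045,0.005,0,0.6],[0,-0.045,0.005,0,0.6],[0,-0.045,0.005,0,0.6],[0,-0.045,0,0,0.6],[0,-0.03,0,0,0.6]]
  ]
}}

```text
time: 12.25
tool_pos: [0.4906, -0.259, 0.1753]
tool_rot: [2.068, 1.551, 2.062]
contact_force: [-0.2, -0.5, -0.2]
opening: 0.0734
```

```bash
python3 -c "
from h import *
need([.499,-.272,.10])"
```

```text
t 12.25 pos [ 0.4906 -0.259   0.1753] F [-0.2 -0.5 -0.2] open 0.0734 q [-0.629  0.45   1.505  0.009  1.204 -2.197]
tool x [-0.009  0.017 -1.   ] y [0.006 1.    0.017] z [ 1.    -0.006 -0.009]
shift mm [ 75.  -14.3   9.2]
```

Call:
{"name": "play_rows", "arguments": {
  "moves": [
    [[0.015,-0.007,0.004,1,0.6],[0.02,-0.006,0.004,0,0.6],[0.02,0,0,0,0.6],[0.015,0,0,0,0.6],[0,0,0,0,0.6],[0,0,0,0,0.6],[0,0,0,0,0.6],[0,0,0,0,0.6],[0,0,0,0,0.6],[0,0,0,0,0.6]]
  ]
}}

```text
time: 13.25
tool_pos: [0.4934, -0.2752, 0.0918]
tool_rot: [2.305, 1.536, 2.273]
contact_force: [0.0, -0.8, -0.5]
opening: 0.0735
```

Run:
```python
from h import *
need([.499,-.272,.045])
a=robot.read_camera("top");b=robot.read_camera("scene")
cv2.imwrite("pics/t5.png",cv2.resize(a[140:240,270:370,::-1],None,fx=5,fy=5,interpolation=2))
cv2.imwrite("pics/s5.png",cv2.resize(b[185:285,145:245,::-1],None,fx=5,fy=5,interpolation=2))
```

```text
t 13.25 pos [ 0.4934 -0.2752  0.0918] F [ 0.  -0.8 -0.5] open 0.0735 q [-0.649  0.568  1.559  0.009  1.048 -2.192]
tool x [-0.022  0.026 -0.999] y [0.032 0.999 0.026] z [ 0.999 -0.032 -0.023]
shift mm [46.7  2.2  6.6]
```

View pics/t5.png

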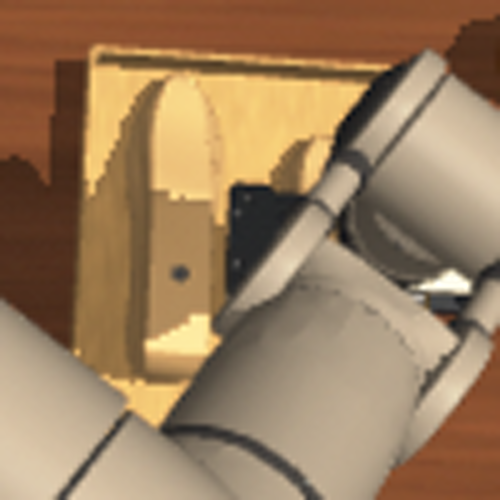

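View pics/s5.png

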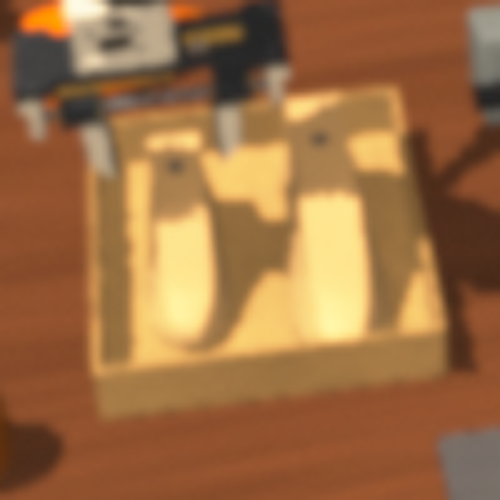

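Call:
{"name": "play_rows", "arguments": {
  "moves": [
    [[0.01,0.002,0.004,0,0.6],[0.014,0,0.004,0,0.6],[0.01,0,0,0,0.6],[0.006,0,0,0,0.6],[0,0,0,0,0.6],[0,0,0,0,0.6],[0,0,0,0,0.6],[0,0,0,0,0.6],[0,0,0,0,0.6],[0,0,0,0,0.6]]
  ]
}}

```text
time: 14.35
tool_pos: [0.5012, -0.2721, 0.0479]
tool_rot: [2.307, 1.536, 2.275]
contact_force: [-0.3, 0.8, 0.1]
opening: 0.0732
```

Run:
```python
from h import *
need([.499,-.272,.045])
```

```text
t 14.35 pos [ 0.5012 -0.2721  0.0479] F [-0.3  0.8  0.1] open 0.0732 q [-0.636  0.634  1.581  0.01   0.961 -2.181]
tool x [-0.022  0.026 -0.999] y [0.032 0.999 0.026] z [ 0.999 -0.032 -0.023]
shift mm [ 3.  -0.  -2.1]
```

Call:
{"name": "play_rows", "arguments": {
  "moves": [
    [[0.003,0,-0.002,0,-1],[0,0,0,0,-1],[0,0,0,0,-1],[0,0,0,0,-1],[0,0,0,0,-1],[0,0,0,0,-1],[0,0,0,0,-1],[0,0,0,0,-1],[-0.01,0,0,0,-1],[-0.02,0,0,0,-1]]
  ],
  "grip_force": 45
}}

```text
time: 15.35
tool_pos: [0.4977, -0.2714, 0.0734]
tool_rot: [2.345, 1.53, 2.313]
contact_force: [0.1, -0.3, -2.4]
opening: 0.0399
```

Call:
{"name": "play_rows", "arguments": {
  "moves": [
    [[-0.03,0,0,0,-1],[-0.035,0,0,0,-1],[-0.04,0,0,0,-1],[-0.04,0,0,0,-1],[0,0,0,0,-1],[0,0,0,0,-1],[0,0,0,0,-1],[0,0,0,0,-1],[0,0,0,0,-1],[0,0,0,0,-1]]
  ],
  "grip_force": 45
}}

```text
time: 16.35
tool_pos: [0.4994, -0.2743, 0.2232]
tool_rot: [2.376, 1.522, 2.344]
contact_force: [-0.7, 0.6, -3.5]
opening: 0.0399
```

Run:
```python
from h import *
need([.5,-.27,.2])
a=robot.read_camera("top");b=robot.read_camera("scene")
cv2.imwrite("pics/s6.png",cv2.resize(b[130:280,120:280,::-1],None,fx=4,fy=4,interpolation=2))
cv2.imwrite("pics/t6.png",cv2.resize(a[100:240,250:400,::-1],None,fx=4,fy=4,interpolation=2))
```

```text
t 16.35 pos [ 0.4994 -0.2743  0.2232] F [-0.7  0.6 -3.5] open 0.0399 q [-0.641  0.455  1.36   0.008  1.375 -2.181]
tool x [-0.034  0.035 -0.999] y [0.033 0.999 0.033] z [ 0.999 -0.031 -0.035]
shift mm [23.3  3.5  1.3]
```

View pics/s6.png

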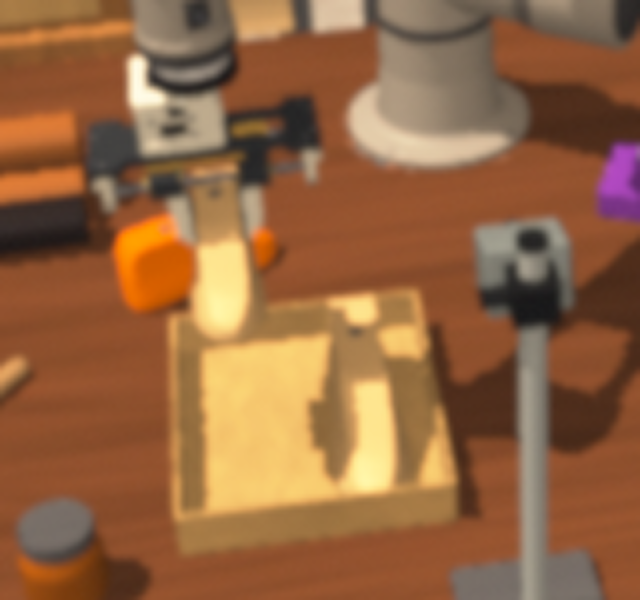

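Run:
```python
from h import *
need([.566,-.272,.10])
```

```text
t 16.45 pos [ 0.4995 -0.2744  0.2235] F [-0.5  0.6 -2.1] open 0.0396 q [-0.641  0.454  1.359  0.008  1.375 -2.181]
tool x [-0.033  0.034 -0.999] y [0.033 0.999 0.033] z [ 0.999 -0.031 -0.034]
shift mm [121.2   0.4  70.6]
```

View pics/t6.png

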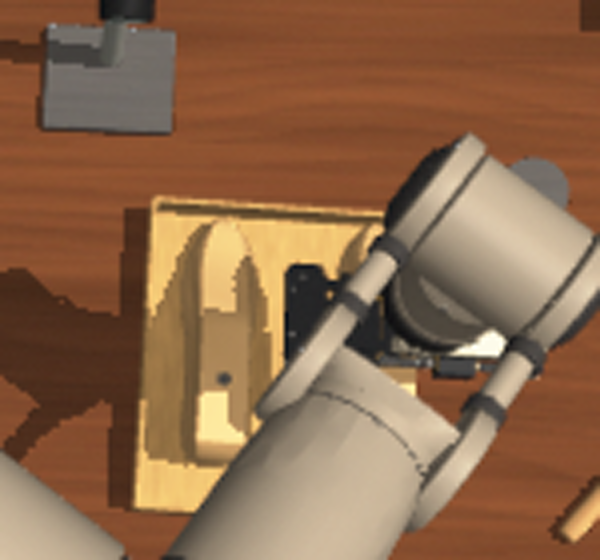

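Call:
{"name": "play_rows", "arguments": {
  "moves": [
    [[0,0,0.02,0,-1],[0,0,0.025,0,-1],[0.01,0,0.02,0,-1],[0.025,0,0.005,0,-1],[0.03,0,0,0,-1],[0.025,0,0,0,-1],[0.015,0,0,0,-1],[0,0,0,0,-1],[0,0,0,0,-1],[0,0,0,0,-1]]
  ],
  "grip_force": 45
}}

```text
time: 17.45
tool_pos: [0.5692, -0.2733, 0.1114]
tool_rot: [2.378, 1.523, 2.346]
contact_force: [0.0, -0.5, -2.2]
opening: 0.0397
```

Run:
```python
from h import *
need([.566,-.272,.085])
b=robot.read_camera("scene")
cv2.imwrite("pics/s7.png",cv2.resize(b[150:280,130:260,::-1],None,fx=4.5,fy=4.5,interpolation=2))
```

```text
t 17.45 pos [ 0.5692 -0.2733  0.1114] F [ 0.  -0.5 -2.2] open 0.0397 q [-0.574  0.662  1.316  0.011  1.21  -2.117]
tool x [-0.034  0.034 -0.999] y [0.033 0.999 0.033] z [ 0.999 -0.032 -0.035]
shift mm [26.5  0.3 -2.3]
```

View pics/s7.png

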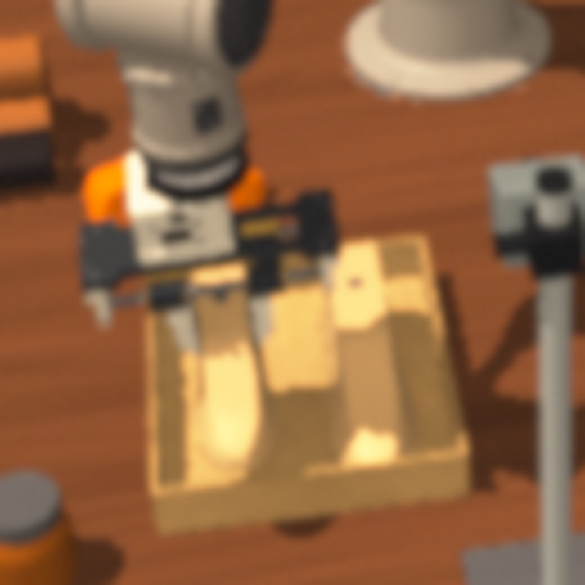

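Run:
```python
from h import *
for X in [(.679,-.277,.084),(.66,-.277,.084),(.651,-.275,.045),(.569+.025-.0375,-.272,.148)]:
    print(((proj("scene",X)[0]-[130,150])*4.5).round(0))
```

```text
[238. 466.]
[236. 449.]
[242. 478.]
[221. 296.]
```

Call:
{"name": "play_rows", "arguments": {
  "moves": [
    [[0.012,0,0,0,-1],[0.012,0,0,0,-1],[0.006,0,-0.001,0,-1],[0.005,0,-0.002,0,-1],[0.005,0,-0.002,0,-1],[0.004,0,-0.002,0,-1],[0,0,0,0,-1],[0,0,0,0,-1],[0,0,0,0,-1],[0,0,0,0,-1]]
  ],
  "grip_force": 20
}}

```text
time: 18.5
tool_pos: [0.5614, -0.273, 0.0683]
tool_rot: [2.354, 1.53, 2.321]
contact_force: [-2.1, -0.4, -0.4]
opening: 0.0399
```

Run:
```python
from h import *
need([.558,-.272,.06])
b=robot.read_camera("scene")
cv2.imwrite("pics/s8.png",cv2.resize(b[150:280,130:260,::-1],None,fx=4.5,fy=4.5,interpolation=2))
```

```text
t 18.5 pos [ 0.5614 -0.273   0.0683] F [-2.1 -0.4 -0.4] open 0.0399 q [-0.58   0.693  1.388  0.011  1.1   -2.124]
tool x [-0.028  0.03  -0.999] y [0.033 0.999 0.029] z [ 0.999 -0.032 -0.029]
shift mm [ 8.5  0.7 -3.1]
```

View pics/s8.png

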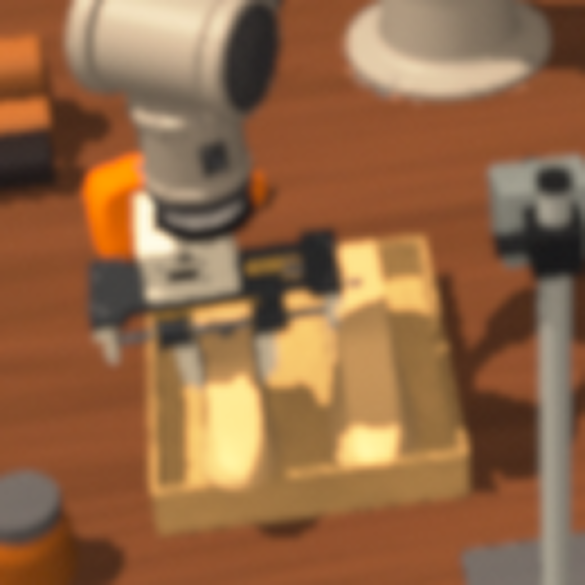

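Call:
{"name": "play_rows", "arguments": {
  "moves": [
    [[0.006,0,-0.002,0,-1],[0.005,0,-0.002,0,-1],[0.003,0,-0.001,0,-1],[0,0,0,0,-1],[0,0,0,0,-1],[0,0,0,0,-1],[0,0,0,0,-1],[0,0,0,0,-1],[0,0,0,0,-1],[0,0,0,0,-1]]
  ],
  "grip_force": 20
}}

```text
time: 19.55
tool_pos: [0.5585, -0.2727, 0.0586]
tool_rot: [2.238, 1.538, 2.206]
contact_force: [-0.4, -0.0, 3.9]
opening: 0.0396
```

Run:
```python
from h import *
need([.558,-.272,.06])
```

```text
t 19.55 pos [ 0.5585 -0.2727  0.0586] F [-0.4 -0.   3.9] open 0.0396 q [-0.583  0.696  1.415  0.013  1.062 -2.129]
tool x [-0.02   0.027 -0.999] y [0.032 0.999 0.026] z [ 0.999 -0.032 -0.02 ]
shift mm [-1.3  0.8 -0.5]
```

Call:
{"name": "play_rows", "arguments": {
  "moves": [
    [[0,0,0,0,-1],[0,0,0,0,-1],[0,0,0,0,-1],[-0.02,0,0,0,-1],[-0.035,0,0,0,-1],[-0.04,0,0,0,-1],[-0.04,0,0,0,-1],[-0.04,0,-0.01,0,-1],[-0.03,0,-0.02,0,-1],[0,0,0,0,-1]]
  ],
  "grip_force": 50
}}

```text
time: 20.55
tool_pos: [0.5306, -0.2767, 0.2625]
tool_rot: [2.351, 1.523, 2.319]
contact_force: [2.1, -0.2, -1.8]
opening: 0.0396
```

Run:
```python
from h import *
need([.545,-.06,.30])
b=robot.read_camera("scene");a=robot.read_camera("top")
cv2.imwrite("pics/s9r.png",b[:,:,::-1]);cv2.imwrite("pics/t9r.png",a[:,:,::-1])
cv2.imwrite("pics/s9.png",cv2.resize(b[120:250,130:260,::-1],None,fx=4.5,fy=4.5,interpolation=2))
```

```text
t 20.55 pos [ 0.5306 -0.2767  0.2625] F [ 2.1 -0.2 -1.8] open 0.0396 q [-0.614  0.486  1.202  0.01   1.501 -2.154]
tool x [-0.032  0.035 -0.999] y [0.033 0.999 0.034] z [ 0.999 -0.031 -0.033]
shift mm [-30.4 218.2   6.3]
```

View pics/s9.png

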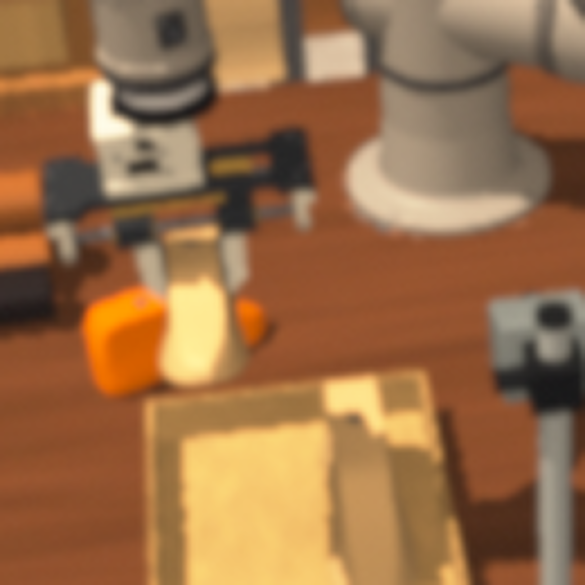

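```bash
cat >> h.py <<'E'
def last_pts(p,R,a,yaw=-.03,roll=-.0):
    g=p-.019*R[:,0]
    Rl=Ro.from_euler("zyx",[yaw,-a,roll]).as_matrix()
    pts=np.array([[.110,0,-.046],[.025,0,-.02],[-.060,.02,-.058],[-.060,-.02,-.058],[-.0125,0,.018]])
    return g+pts@Rl.T,Rl
E
python3 - <<'E'
from h import *
p,R,s=tool()
Rp=R
for nm,pp,obs in [("level",np.array([.4995,-.2744,.2235]),(222/4+120,337/4+130)),("now",p,(200/4.5+130,388/4.5+120))]:
    for a in (-.05,0,.05,.15,.2,.25,.3):
        X,_=last_pts(pp,R,a); print(nm,a,proj("scene",X[0]).round(1),"hole",proj("scene",X[4]).round(1),"obs",np.round(obs,1))
E
```

```text
level -0.05 [[177.4 215.3]] hole [[173.4 178. ]] obs [175.5 214.2]
level 0 [[177.3 214.5]] hole [[173.4 178. ]] obs [175.5 214.2]
level 0.05 [[177.1 213.6]] hole [[173.4 178. ]] obs [175.5 214.2]
level 0.15 [[176.9 211.5]] hole [[173.4 178.1]] obs [175.5 214.2]
level 0.2 [[176.7 210.3]] hole [[173.4 178.1]] obs [175.5 214.2]
level 0.25 [[176.6 209.1]] hole [[173.4 178.2]] obs [175.5 214.2]
level 0.3 [[176.4 207.8]] hole [[173.4 178.3]] obs [175.5 214.2]
now -0.05 [[176.7 213. ]] hole [[172.6 174.6]] obs [174.4 206.2]
now 0 [[176.6 212.1]] hole [[172.6 174.6]] obs [174.4 206.2]
now 0.05 [[176.5 211.1]] hole [[172.6 174.6]] obs [174.4 206.2]
now 0.15 [[176.2 209. ]] hole [[172.6 174.7]] obs [174.4 206.2]
now 0.2 [[176.1 207.8]] hole [[172.6 174.8]] obs [174.4 206.2]
now 0.25 [[175.9 206.5]] hole [[172.7 174.9]] obs [174.4 206.2]
now 0.3 [[175.7 205.1]] hole [[172.7 175. ]] obs [174.4 206.2]
```

Call:
{"name": "play_rows", "arguments": {
  "moves": [
    [[-0.005,0.015,0,0,-1],[-0.005,0.03,0,0,-1],[-0.005,0.03,0,0,-1],[-0.004,0.03,0,0,-1],[0,0.03,0,0,-1],[0,0.03,0,0,-1],[0,0.02,0,0,-1],[0,0.01,0,0,-1],[0,0,0,0,-1],[0,0,0,0,-1]]
  ],
  "grip_force": 50
}}

```text
time: 21.65
tool_pos: [0.535, -0.0638, 0.2677]
tool_rot: [2.476, 1.483, 2.448]
contact_force: [-0.4, -0.1, -3.3]
opening: 0.0398
```

Run:
```python
from h import *
need([.537,-.06,.2965])
```

```text
t 21.65 pos [ 0.535  -0.0638  0.2677] F [-0.4 -0.1 -3.3] open 0.0398 q [-0.282  0.385  1.348  0.035  1.489 -1.829]
tool x [-0.068  0.056 -0.996] y [0.03  0.998 0.054] z [ 0.997 -0.026 -0.069]
shift mm [-28.6   5.4  -0.1]
```

Call:
{"name": "play_rows", "arguments": {
  "moves": [
    [[-0.012,0.003,0,0,-1],[-0.012,0.002,0,0,-1],[-0.005,0,0,0,-1],[0,0,0,0,-1],[0,0,0,0,-1],[0,0,0,0,-1],[0,0,0,0,-1],[0,0,0,0,-1],[0,0,0,0,-1],[0,0,0,0,-1]]
  ],
  "grip_force": 50
}}

```text
time: 22.65
tool_pos: [0.5369, -0.0645, 0.2975]
tool_rot: [2.5, 1.481, 2.465]
contact_force: [-0.7, 1.0, -2.7]
opening: 0.04
```

Run:
```python
from h import *
need([.537,-.06,.2965])
b=robot.read_camera("scene");a=robot.read_camera("top")
cv2.imwrite("pics/s10.png",cv2.resize(b[110:230,180:310,::-1],None,fx=5,fy=5,interpolation=2))
cv2.imwrite("pics/t10.png",cv2.resize(a[60:240,200:360,::-1],None,fx=3.3,fy=3.3,interpolation=2))
p,R,s=tool()
for x in (.15,.2,.25,.3):
    X,_=last_pts(p,R,x); print(x,((proj("scene",X)-[180,110])*5).round(0).tolist(),X[1].round(4),((proj("top",X)-[200,60])*3.3).round(0).tolist())
```

```text
t 22.65 pos [ 0.5369 -0.0645  0.2975] F [-0.7  1.  -2.7] open 0.04 q [-0.282  0.376  1.282  0.035  1.567 -1.82 ]
tool x [-0.07   0.056 -0.996] y [0.037 0.998 0.054] z [ 0.997 -0.033 -0.072]
shift mm [1.2 4.4 0. ]
0.15 [[308.0, 406.0], [285.0, 314.0], [297.0, 310.0], [241.0, 317.0], [273.0, 240.0]] [ 0.566  -0.0663  0.3004] [[268.0, 238.0], [265.0, 327.0], [237.0, 419.0], [280.0, 421.0], [265.0, 366.0]]
0.2 [[309.0, 400.0], [285.0, 313.0], [298.0, 316.0], [242.0, 322.0], [273.0, 241.0]] [ 0.5667 -0.0663  0.3018] [[268.0, 235.0], [265.0, 326.0], [237.0, 416.0], [279.0, 418.0], [265.0, 367.0]]
0.25 [[309.0, 393.0], [285.0, 312.0], [299.0, 321.0], [243.0, 328.0], [273.0, 241.0]] [ 0.5674 -0.0663  0.3032] [[269.0, 232.0], [265.0, 325.0], [237.0, 413.0], [279.0, 415.0], [265.0, 368.0]]
0.3 [[309.0, 386.0], [286.0, 311.0], [300.0, 326.0], [244.0, 333.0], [273.0, 242.0]] [ 0.568  -0.0663  0.3047] [[269.0, 229.0], [265.0, 323.0], [237.0, 409.0], [279.0, 411.0], [265.0, 369.0]]
```

View pics/s10.png

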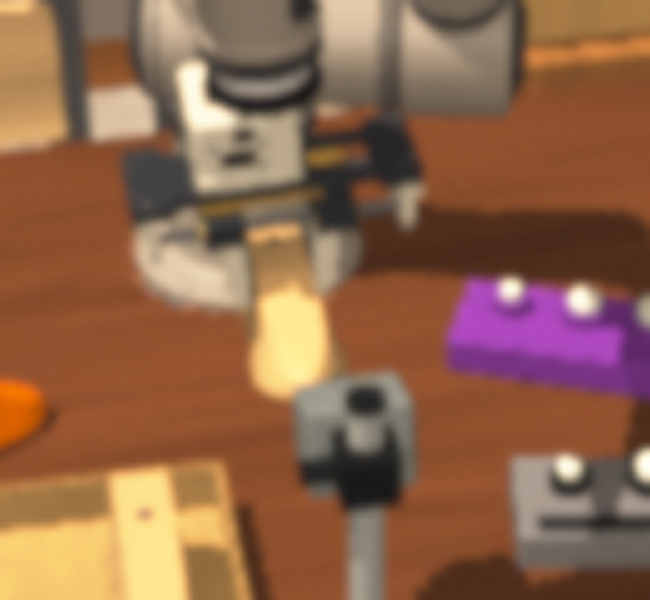

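View pics/t10.png

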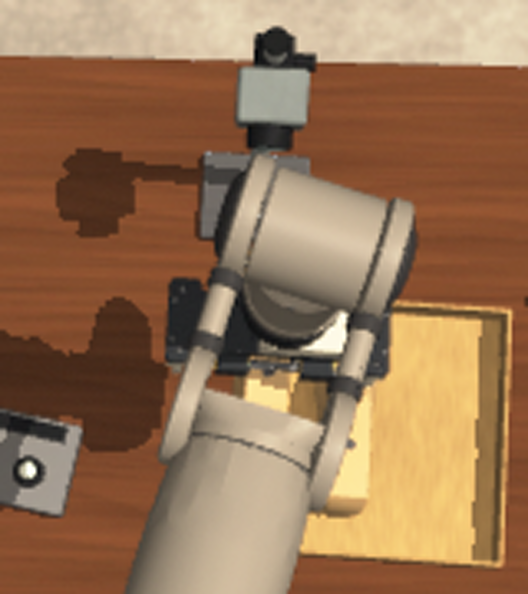

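Call:
{"name": "play_rows", "arguments": {
  "moves": [
    [[0,0.003,0,0,-1],[0,0.003,0,0,-1],[0,0,0,0,-1],[0,0,0,0,-1],[0,0,0,0,-1],[0,0,0,0,-1],[0,0,0,0,-1],[0,0,0,0,-1],[0,0,0,0,-1],[0,0,0,0,-1]]
  ],
  "grip_force": 50
}}

```text
time: 23.75
tool_pos: [0.5372, -0.0578, 0.2979]
tool_rot: [2.499, 1.481, 2.464]
contact_force: [-0.3, 0.7, -3.2]
opening: 0.0398
```

Run:
```python
from h import *
need([.537,-.06,.2965])
p,R,s=tool()
b=robot.read_camera("scene")
X,Rl=last_pts(p,R,.22,yaw=-.035,roll=.0); print("mid",X[1])
for til in (.2,.24,.28):
    yaw=-.031
    x=np.array([np.cos(til)*np.cos(yaw),np.cos(til)*np.sin(yaw),np.sin(til)])
    y=np.array([-np.sin(yaw),np.cos(yaw),0]);z=np.cross(x,y)
    c=np.array([.7661,-.0664,.3467]);L=c-x*.043
    d=X[1]-L; print(til,"lens",L.round(4),"mid in lens",(d@x).round(4),(d@y).round(4),(d@z).round(4))
cv2.imwrite("pics/s11.png",cv2.resize(b[90:300,110:330,::-1],None,fx=2.7,fy=2.7,interpolation=2))
```

```text
t 23.75 pos [ 0.5372 -0.0578  0.2979] F [-0.3  0.7 -3.2] open 0.0398 q [-0.27   0.375  1.283  0.036  1.567 -1.808]
tool x [-0.07   0.056 -0.996] y [0.036 0.998 0.054] z [ 0.997 -0.032 -0.072]
shift mm [ 1.3 -2.3 -0. ]
mid [ 0.56726046 -0.05976098  0.3027605 ]
0.2 lens [ 0.724  -0.0651  0.3382] mid in lens -0.1607 0.0005 -0.0035
0.24 lens [ 0.7244 -0.0651  0.3365] mid in lens -0.1607 0.0005 0.0046
0.28 lens [ 0.7248 -0.0651  0.3348] mid in lens -0.1603 0.0005 0.0128
```

View pics/s11.png

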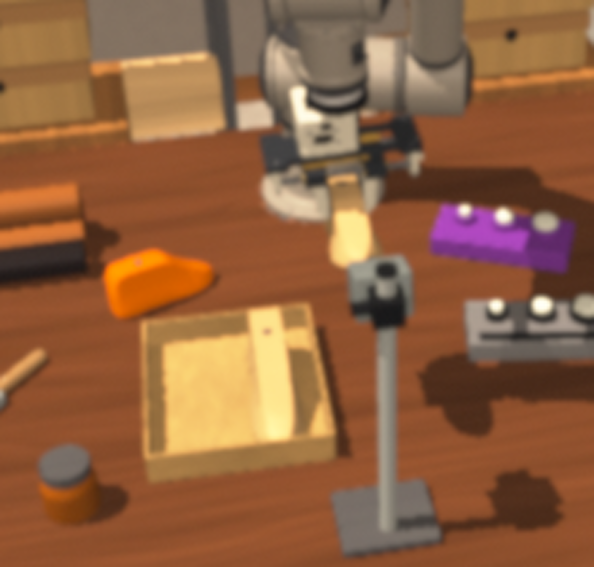

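```bash
python3 -c "
from cell import robot
print(robot.hand_in())"
```

```text
the job is handed in; nothing more can be done
None
```

I pressed and released the large key, then the small key. I then lifted the shorter last out of the box and handed in, at about 24 s, while holding it in front of the lens. The hand-in gives no verdict.

**Keys:** the tool got down to about 5.5 mm of key travel on each key, at about 5 N. I then pushed a little further before releasing. I did not measure key travel directly.

**Tilting the last:** the moves can't tilt the tool. I tipped the last in the fingers to match the barrel by lowering its toe onto the far wall of the box, then gripped it again at 50 N.

**Last checks, estimated from the tool pose and the pictures:**

| Check | Estimate | Allowed |
|---|---|---|
| Distance of the middle from the glass | about 161 mm | 130–190 mm |
| Sideways offset | about 0.5 mm | 25 mm |
| Up-down offset | about 5 mm (up to 13 mm if the barrel tilt is 0.28 rad) | 25 mm |
| Tilt of the last, against the barrel's tilt | about 0.22 rad, against 0.20–0.25 rad | within 0.21 rad |
| Roll | about 3 degrees, from the tool pose only | 12 degrees |

- **Weakest measurement:** the barrel tilt is the least certain value. The fit gave 0.20 rad, give or take 0.03, and I aimed slightly higher because of how much of the camera head's front face showed.
- **Tool drift:** the tool drifted about 4 degrees off vertical during the moves. The tilt and roll figures above allow for this.
- **Other objects:** the last picture shows the longer last still in the box and the jar, brush and camera stand in place. The flask and hammer were outside that picture.

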